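Stand the sprinkle tin in the free bay of the sloped rack

ROBOT

A 7-joint arm with a two-finger parallel gripper is mounted at the origin on the work surface. World frame = base frame: x ahead of the robot, y to its left, z up, the work surface at z = 0. Lengths are in mm, angles in rad, forces in N, time in s.
With the tool pointing down it reaches from about 425 to 950 mm from the base axis. Payload 4.7 kg.
Tool frame: the origin (TCP) lies at the very end of the fingers, on their centre line; the grasp point (between the pads) lies 19 mm behind it; z points along the fingers, y is the line along which they close (so a half turn about z gives the same grasp; the last joint's range is limited). The gripper opens to 87 mm and grips with 3 to 60 N. Pads are 19 mm wide; open, the fingers measure 117 mm over their backs; the gripper's body (75 mm by 190 mm) begins 51 mm behind the grasp point.
Start: joints at [-1.141, 0.469, -0.049, 1.532, 0.024, 1.141, -0.082], TCP at [298.903, 605.235, 195.573] pointing down, gripper open.
Joint ranges: [-2.59, 2.59], [-0.33, 1.99], [-1.39, 1.29], [0.1, 2.45], [-1.04, 4.18], [0.21, 1.99], [-2.66, 2.66]. Speed limits (rad/s): [2.57, 2.57, 3.14, 3.14, 3.14, 3.14, 3.14].

INTERFACE

Orientations are given as a rotation vector (axis times angle).
In Python, from rig import r gives the robot as it stands.
- The arm moves only by the shell command python3 -m inch 'ROWS'. ROWS is JSON, a list of rows, each a list of 7 numbers: the shift along the tool's x, y, z in m, then the turn, a rotation vector about the tool's x, y, z in rad, then the closure, from -1 (fully open) to 1 (shut). In form: [[dx, dy, dz, ax, ay, az, fingers], ...]. A call has 1 to 20 rows; each row is the pose to reach, as a shift and turn from the pose commanded when the call began, along the tool's axes at that moment; what a row does not reach only later rows make up. A row lasts 1/10 s, in which the tool goes at most 50 mm and 8.59 degrees, less where a joint would pass 70% of its speed; a pose out of reach is approached as far as the arm can. A call with a gripper value outside its range is refused whole. The fingers move at their own pace and stop on an object; the grip force is fixed at half the most. Time passes only in rows, so rows that repeat a pose let the fingers close. It gives the time, the measured TCP pose, the force, the opening and the grip force at its end, in the units of the state.
- r.get_obs(): the state, without advancing time (a new reading comes with each control period).
- r.grab_frame(name): name is "scene" or "top"; returns a dict with "pixels" (480x640x3 uint8, red, green, blue), "z_map" (480x640 float32, mm along the optical axis (not along the pixel's ray), 0 where there is no reading), "camera_matrix" (3x3 intrinsics, pixels), "rvec" (rotation vector, rad) and "tvec" (3), from world to camera coordinates, as OpenCV has them. Camera axes: x right, y down, z forward; pixel columns grow to the right and rows downward; lengths in mm; the calibration is good to about 2 mm. A picture is of the moment at which its call begins.
- r.job_done(): hands the job in; it is judged then, once.
The state is a dict: "time_s": time; "joint_positions": joint angles; "qvel": joint speeds; "joint_efforts": joint torques, N m; "tcp_pos": TCP position; "orientation": TCP orientation; "contact_force": force on the tool from outside, world axes, zero at the start; "ft_torque": the same for the moment, N m; "grip_width": finger opening in mm; "grasp_force": force on a finger pad.
Only numpy, scipy, OpenCV 4.12 (cv2) and the standard library are available. Lean on these libraries where they do the work, as an engineer would, in place of code of your own. Each camera call takes 0.05 s, during which the arm holds its last target. There are 200 camera calls.

TASK

Pick up the red-banded sprinkle tin standing on the granite and put it, holes up, in the free bay of the sloped steel rack, centred on the green pad. Set it down flat on the sloping pad before letting go, do not drop it, and leave it standing there. Leave the two tins already in the rack and the glass tumbler where they are.

Things in the scene. Friction and masses are not known exactly. Their poses are not given: they have to be found in the camera images.
- tin_center (a point): the tin to be moved: round aluminium sprinkle tin with a red band and a perforated top, diameter 54 mm, height 76 mm, 0.11 to 0.23 kg, standing on the granite (which is at z = 0) to the right of the rack, away from it. The point is at its centre, 38 mm above its base; its z axis points out of the perforated top
- pad_top (a point): centre of the upper face of the green silicone pad (diameter 56 mm, 3 mm thick), fixed in the rack's free bay. z axis square out of the pad, 25 degrees from vertical, leaning towards the robot; x up the slope, y along the rack. The steel lip's inner face is at x = -31 mm and its edge 19 mm above the pad's face; ribs between bays (y = +-55 mm) rise 3 mm above it
- rack: fixed steel rack 350 mm wide (along its y): one board 92 mm deep sloping 25 degrees down towards the robot, its surface 90 mm above the granite at the bay centres, a lip on its lower edge, three bays at y = -110, 0 and 110 mm, which one is free varies; nothing above it. Origin on the granite below the middle bay's centre, z up, x away from the robot
- tin_yellow_center (a point): bystander: a like tin (diameter 54 mm, height 76 mm) with a yellow band, loose, standing square on the slope in another bay; the point is at its centre
- tin_blue_center (a point): bystander: a like tin (diameter 54 mm, height 76 mm) with a blue band, loose, standing square on the slope in another bay; the point is at its centre
- tumbler: bystander: glass tumbler, 72 mm across the rim, 105 mm high, loose on the granite to the left of the rack; origin at the centre of its underside
- steel_box: bystander: fixed shut steel box with a hinged lid, 126 x 176 x 89 mm, on the granite at the far right; origin at the centre of its underside
Things that resemble listed ones, but are neither listed nor needed, are in the scene too. Leave any purple or turquoise look-alike of the part that bears tin_center alone.

How it is judged (in metres and radians):
On the way:
1. the tin, still held by the fingers, rests flat on the sloping green pad: axis within 8 degrees of the pad's, base within 5 mm of its face, touching it (angle between the z axis of tin_center and the z axis of pad_top, either way round below 0.14 rad and angle between tin_center's own z axis and vertical below 0.8 rad and z of tin_center in the frame of pad_top between 0.033 and 0.043 m and x of tin_center in the frame of pad_top between -0.018 and 0.018 m and y of tin_center in the frame of pad_top between -0.018 and 0.018 m and contact force between tin and pad above 0.2 N and contact force between the fingers and tin above 1 N), for 0.1 s.
At the end, for the whole second after the job is handed in: the red-banded tin stands still, holes up, flat on the green pad in the sloped rack (axis within 6 degrees of the pad's, base within 3 mm of its face), its centre within 15 mm of the pad's centre along and across the slope (angle between the z axis of tin_center and the z axis of pad_top, either way round below 0.1 rad and angle between tin_center's own z axis and vertical below 0.8 rad and z of tin_center in the frame of pad_top between 0.035 and 0.041 m and x of tin_center in the frame of pad_top between -0.015 and 0.015 m and y of tin_center in the frame of pad_top between -0.015 and 0.015 m and linear speed of tin below 0.02 m/s); the robot touches nothing.
It fails at once if a tin already in the rack is shifted by more than 20 mm (distance of any of tin_yellow_center, tin_blue_center from where it was at the start of the episode above 0.02 m).
It fails at once if the glass tumbler is shifted by more than 30 mm or tipped (distance of tumbler from where it was at the start of the episode above 0.03 m or angle between tumbler's own z axis and vertical above 0.3 rad).
It also fails if it takes over 32 s, if anything falls off the work surface, if the arm or the gripper's body presses on something with over 40 N, if the wrist force passes 120 N, or if a joint passes its speed limit or range.

## Working session

There is one attempt and no reset: what is moved stays moved. The work goes in short steps, Python scripts to look and compute and a shell command to move; the robot and the scene stay as the last step left them, time stands still between calls to the robot, and variables do not carry over. Pictures are saved under pics/ and viewed, at most 10 in all, crops included, and the job is handed in when it is done.

```bash
mkdir -p pics; ls
cat > h.py <<'E'
import numpy as np, cv2
from rig import r
from scipy.spatial.transform import Rotation as R
def cloud(f):
    K=f["camera_matrix"];z=f["z_map"].astype(float)
    v,u=np.mgrid[:480,:640]
    P=np.stack([(u-K[0,2])/K[0,0]*z,(v-K[1,2])/K[1,1]*z,z],-1)
    M=R.from_rotvec(np.ravel(f["rvec"])).as_matrix()
    P=(P-np.ravel(f["tvec"]))@M
    P[z==0]=np.nan
    return P
E
python3 - <<'E'
from h import *
for n in("scene","top"):
    f=r.grab_frame(n);cv2.imwrite(f"pics/{n}0.png",f["pixels"][...,::-1]);np.savez(f"{n}0.npz",**f)
    M=R.from_rotvec(np.ravel(f["rvec"])).as_matrix();print(n,-M.T@np.ravel(f["tvec"]),M[2])
o=r.get_obs();print(o)
print(R.from_rotvec(o["orientation"]).as_matrix().round(3))
E
```

```text
pics
scene [1052.24513846  698.97963481 1079.19718918] [-0.40733673 -0.52580917 -0.7467272 ]
top [ 275.94732627  -31.85645477 1117.78582054] [ 0.22539565  0.01867472 -0.97408832]
{'time_s': 0.1, 'joint_positions': array([-1.14090378,  0.46940094, -0.04858279,  1.53354914,  0.02411071,
        1.14100497, -0.08230869]), 'qvel': array([ 1.77686525e-04, -1.67526624e-03,  1.60142513e-03, -4.38669973e-03,
       -7.83295447e-05, -8.07913432e-04,  6.04842007e-04]), 'joint_efforts': array([ 1.16355168e-03, -5.09166276e+01, -8.10529059e-02, -2.36830562e+01,
       -6.15501450e-02,  3.44175962e-02,  6.09940412e-05]), 'tcp_pos': array([298.67762333, 604.67983582, 194.5880383 ]), 'orientation': array([-7.14270006e-01, -3.05897790e+00,  2.74182960e-03]), 'contact_force': array([-0.03494656,  0.2773593 , -0.14727259]), 'ft_torque': array([-0.04224598,  0.05058816, -0.04414526]), 'grasp_force': 0.0, 'grip_width': 86.81065294756512}
[[-0.897  0.443 -0.001]
 [ 0.443  0.897 -0.002]
 [-0.    -0.002 -1.   ]]
```

View pics/scene0.png

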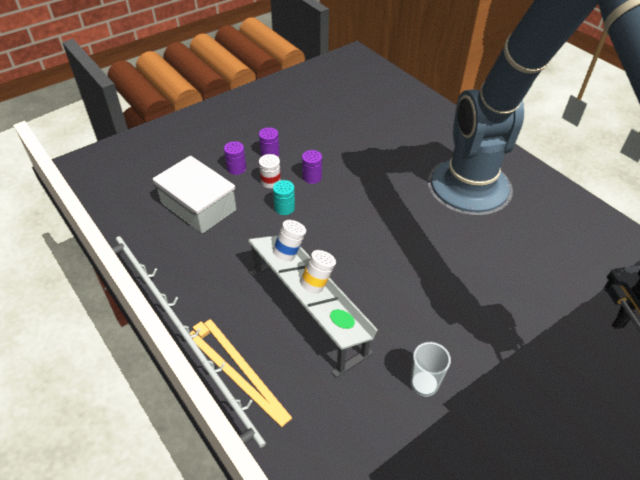

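View pics/top0.png

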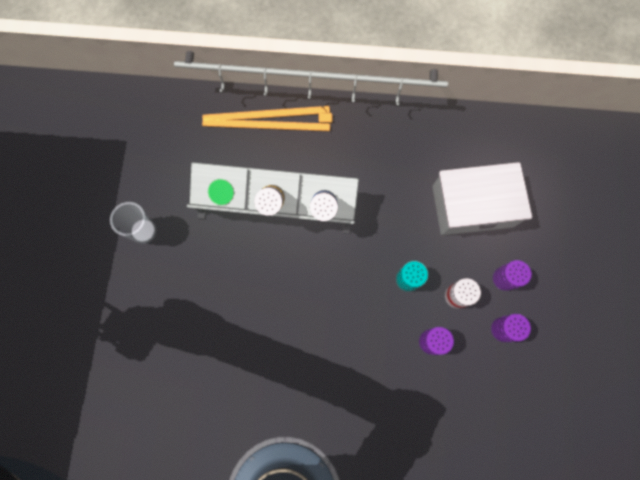

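The scene view shows the white, red-banded tin at about (270,171). Purple tins stand at (235,157), (268,142) and (312,167), and a turquoise one at (284,197). In the top view the red-banded tin is at (465,293). Its look-alikes are purple, or in the turquoise case plain, so the tin at (270,171) is the only one that fits. The free bay is the left one, with the green pad at scene (342,319) and top (221,192).

Run:
```python
from h import *
F={n:dict(np.load(f"{n}0.npz")) for n in("scene","top")}
c=F["scene"]["pixels"][110:230,200:340];cv2.imwrite("pics/crop.png",cv2.resize(c,None,fx=5,fy=5,interpolation=2)[...,::-1])
def comps(m,P,tag,amin=60):
    n,l,s,ce=cv2.connectedComponentsWithStats(m.astype(np.uint8))
    for i in range(1,n):
        if s[i,4]>amin:
            p=P[l==i];p=p[~np.isnan(p[:,0])];print(tag,s[i,4],ce[i].round(),"med",np.median(p,0).round(1),"lo",np.percentile(p,3,0).round(),"hi",np.percentile(p,97,0).round())
for n,f in F.items():
    P=cloud(f);hsv=cv2.cvtColor(f["pixels"],cv2.COLOR_RGB2HSV);H,S,V=hsv[...,0],hsv[...,1],hsv[...,2]
    print(n)
    comps((H>45)&(H<75)&(S>150)&(V>80),P,"green")
    comps((H>80)&(H<100)&(S>120)&(V>80),P,"turq")
    comps((H>125)&(H<155)&(S>120)&(V>60),P,"purple")
    z=P[...,2]
    comps((z>73)&(z<80)&(P[...,0]<600)&(P[...,1]<-100)&(P[...,1]>-700),P,"ztop")
    g=(H>45)&(H<75)&(S>150)&(V>80)&~np.isnan(z)
    p=P[g];q=p[(p[:,0]>450)];
    u,s,vt=np.linalg.svd(q-q.mean(0));print("pad mean",q.mean(0),"normal",vt[2],s)
P=cloud(F["top"])
# rack board surface
m=(P[...,2]>60)&(P[...,2]<125)&(P[...,0]>450)&(P[...,0]<700)&(P[...,1]>-200)&(P[...,1]<260)
comps(m,P,"rack")
```

```text
scene
green 297 [342. 319.] med [607.1 188.2  93. ] lo [586. 164.  82.] hi [626. 210. 102.]
turq 652 [284. 197.] med [ 475.2 -215.4   56.9] lo [ 428. -254.   -1.] hi [ 495. -203.   78.]
purple 480 [269. 141.] med [ 383.  -426.6   61.6] lo [ 351. -467.    5.] hi [ 404. -413.   78.]
purple 594 [235. 157.] med [ 494.2 -428.2   55.2] lo [ 463. -468.   -0.] hi [ 515. -415.   78.]
purple 593 [312. 166.] med [ 346.  -271.8   54.9] lo [ 296. -313.    0.] hi [ 364. -258.   78.]
ztop 146 [268. 134.] med [ 378.  -437.1   75.5] lo [ 355. -463.   73.] hi [ 400. -414.   79.]
ztop 165 [233. 148.] med [ 489.6 -442.7   75.6] lo [ 465. -465.   73.] hi [ 513. -418.   79.]
ztop 176 [311. 157.] med [ 339.  -284.5   75.4] lo [ 315. -310.   73.] hi [ 361. -260.   79.]
ztop 185 [268. 161.] med [ 442.6 -337.7   75.4] lo [ 418. -362.   73.] hi [ 467. -313.   79.]
ztop 210 [283. 187.] med [ 469.5 -231.2   75.5] lo [ 445. -253.   73.] hi [ 492. -207.   79.]
pad mean [606.40081945 187.90385482  92.49799356] normal [-0.43098472 -0.00408641  0.90234997] [229.53018144 219.75605854  25.27201621]
top
green 424 [220. 
[... 443 characters left out ...]
.   79.]
ztop 456 [517. 273.] med [ 483.8 -442.6   75.6] lo [ 461. -467.   73.] hi [ 507. -420.   79.]
ztop 459 [414. 274.] med [ 464.8 -230.4   75.7] lo [ 442. -253.   73.] hi [ 488. -207.   79.]
ztop 481 [466. 292.] med [ 437.1 -338.6   75.6] lo [ 414. -362.   73.] hi [ 460. -315.   79.]
ztop 498 [516. 327.] med [ 372.7 -439.1   75.6] lo [ 350. -463.   73.] hi [ 395. -416.   79.]
ztop 499 [439. 341.] med [ 333.9 -285.8   75.7] lo [ 310. -309.   73.] hi [ 356. -263.   79.]
pad mean [603.88697949 186.75181678  92.7775598 ] normal [-0.43188169  0.01298536  0.90183679] [255.07493674 252.1468577   42.5785876 ]
rack 6043 [267. 191.] med [616.5 104.1  97.6] lo [564. -89.  77.] hi [651. 244. 113.]
```

View pics/crop.png

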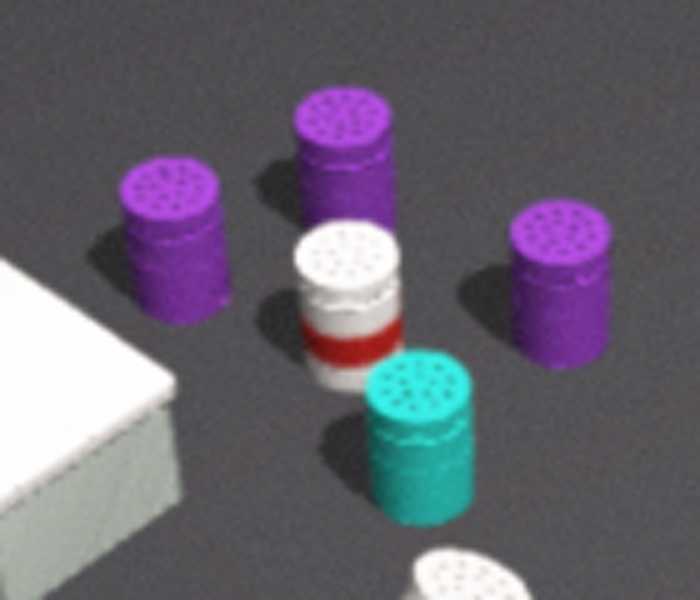

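The crop confirms the target: the white tin with a red band in the middle of the group, with four plain-coloured look-alikes around it about 110 mm away. Next I'll get the rack yaw and work out the first rows.

```bash
cat >> h.py <<'E'
def tool(yaw,tilt=0):
    # tool y along rack -y (yaw about world z), tool z down, tilted towards +x by tilt
    B=np.array([[-1,0,0],[0,-1,0],[0,0,1.]])@np.diag([-1,1,-1.])@np.eye(3)  # x=+1,y=-1,z=-1
    return R.from_euler('z',yaw,degrees=True)*R.from_euler('y',-tilt,degrees=True)*R.from_matrix(B)
def rel(p,Rt,p0=None,R0=None):
    o=r.get_obs()
    p0=o["tcp_pos"] if p0 is None else p0
    R0=R.from_rotvec(o["orientation"]) if R0 is None else R0
    d=R0.inv().apply(np.array(p)-p0)/1000;w=(R0.inv()*Rt).as_rotvec()
    print("at",np.round(p0,1),R0.as_rotvec().round(3),"-> row",d.round(4),w.round(4),"deg",np.degrees(np.linalg.norm(w)).round(1))
E
python3 - <<'E'
from h import *
for n in("top","scene"):
    f=dict(np.load(f"{n}0.npz"));P=cloud(f)
    m=(P[...,2]>60)&(P[...,2]<120)&(P[...,0]>540)&(P[...,0]<700)&(P[...,1]>-150)&(P[...,1]<270)
    q=P[m];
    # plane of board
    pl=q
    for _ in range(8):
        c=pl.mean(0);nn=np.linalg.svd(pl-c,full_matrices=False)[2][2];nn*=np.sign(nn[2]);pl=q[abs((q-c)@nn)<3]
    print(n,"n",nn.round(3),"yaw from n",np.degrees(np.arctan2(-nn[1],-nn[0])),len(pl))
    print(cv2.minAreaRect(pl[:,:2].astype(np.float32)))
    t=q  # top view: yellow/blue tins
    k=(P[...,2]>130)&(P[...,2]<185)&(P[...,0]>500)&(P[...,0]<680)&(P[...,1]>-150)&(P[...,1]<200)
    n_,l,s,ce=cv2.connectedComponentsWithStats(k.astype(np.uint8))
    for i in range(1,n_):
        if s[i,4]>60: print("tin",ce[i].round(),P[l==i].mean(0).round(),P[l==i][:,2].max())
print(tool(0).as_matrix(),tool(0,25).as_matrix()[:,2])
rel([470,100,230],tool(0))
E
```

```text
top n [-0.415  0.007  0.91 ] yaw from n -0.9426646444336425 4496
((612.7457275390625, 77.61454772949219), (350.1827392578125, 80.92859649658203), 88.8357925415039)
tin [268. 200.] [573.  77. 157.] 172.40700889746913
tin [323. 206.] [571. -32. 157.] 171.93616525283906
scene n [-0.393  0.006  0.92 ] yaw from n -0.8292279572822708 3043
((615.1090698242188, 76.44481658935547), (354.0520324707031, 87.24317169189453), 88.95740509033203)
tin [290. 234.] [586. -25. 152.] 171.88034948512194
tin [319. 265.] [588.  84. 152.] 171.560273657096
[[ 1.  0.  0.]
 [ 0. -1.  0.]
 [ 0.  0. -1.]] [ 0.42261826  0.         -0.90630779]
at [298.7 604.7 194.6] [-7.140e-01 -3.059e+00  3.000e-03] -> row [-0.3771 -0.3767 -0.0347] [-5.0000e-04  2.4000e-03  2.6828e+00] deg 153.7
```

```bash
python3 -m inch '[[-0.377,-0.377,-0.035,0,0,2.68,-1],[-0.377,-0.377,-0.035,0,0,2.68,-1],[-0.377,-0.377,-0.035,0,0,2.68,-1],[-0.377,-0.377,-0.035,0,0,2.68,-1],[-0.377,-0.377,-0.035,0,0,2.68,-1],[-0.377,-0.377,-0.035,0,0,2.68,-1],[-0.377,-0.377,-0.035,0,0,2.68,-1],[-0.377,-0.377,-0.035,0,0,2.68,-1],[-0.377,-0.377,-0.035,0,0,2.68,-1],[-0.377,-0.377,-0.035,0,0,2.68,-1],[-0.377,-0.377,-0.035,0,0,2.68,-1],[-0.377,-0.377,-0.035,0,0,2.68,-1],[-0.377,-0.377,-0.035,0,0,2.68,-1],[-0.377,-0.377,-0.035,0,0,2.68,-1],[-0.377,-0.377,-0.035,0,0,2.68,-1],[-0.377,-0.377,-0.035,0,0,2.68,-1],[-0.377,-0.377,-0.035,0,0,2.68,-1],[-0.377,-0.377,-0.035,0,0,2.68,-1],[-0.377,-0.377,-0.035,0,0,2.68,-1],[-0.377,-0.377,-0.035,0,0,2.68,-1]]'
python3 -c "
from h import *
rel([439,-338,150],tool(0));print(r.get_obs()['joint_positions'].round(2))"
```

```text
time_s: 2.1
tcp_pos: [469.7, 100.3, 230.3]
orientation: [3.141, 0.009, -0.001]
contact_force: [-0.5, 0.6, 0.4]
grip_width: 87.0
grasp_force: 0.0
at [469.7 100.3 230.3] [ 3.141e+00  9.000e-03 -1.000e-03] -> row [-0.0332  0.4381  0.0804] [0.0001 0.0005 0.0057] deg 0.3
[-0.79  0.11  0.54  1.96 -0.07  1.09 -1.78]
```

```bash
python3 -m inch '[[-0.033,0.438,0.08,0,0,0,-1],[-0.033,0.438,0.08,0,0,0,-1],[-0.033,0.438,0.08,0,0,0,-1],[-0.033,0.438,0.08,0,0,0,-1],[-0.033,0.438,0.08,0,0,0,-1],[-0.033,0.438,0.08,0,0,0,-1],[-0.033,0.438,0.08,0,0,0,-1],[-0.033,0.438,0.08,0,0,0,-1],[-0.033,0.438,0.08,0,0,0,-1],[-0.033,0.438,0.08,0,0,0,-1],[-0.033,0.438,0.08,0,0,0,-1],[-0.033,0.438,0.08,0,0,0,-1],[-0.033,0.438,0.08,0,0,0,-1],[-0.033,0.438,0.08,0,0,0,-1]]'
python3 - <<'E'
from h import *
rel([439.5,-338,25],tool(0));print(r.get_obs()['joint_positions'].round(2))
f=r.grab_frame("scene");cv2.imwrite("pics/s1.png",cv2.resize(f["pixels"][80:240,170:380],None,fx=3.5,fy=3.5)[...,::-1])
E
```

```text
time_s: 3.5
tcp_pos: [439.0, -336.3, 150.7]
orientation: [-3.141, -0.009, -0.001]
contact_force: [0.1, 0.5, 0.6]
grip_width: 87.0
grasp_force: 0.0
at [ 439.  -336.3  150.7] [-3.141e+00 -9.000e-03 -1.000e-03] -> row [0.0004 0.0018 0.1257] [-0.0007 -0.0008  0.0059] deg 0.3
[-0.01  0.38  0.76  1.91 -0.32  0.97 -0.67]
```

View pics/s1.png

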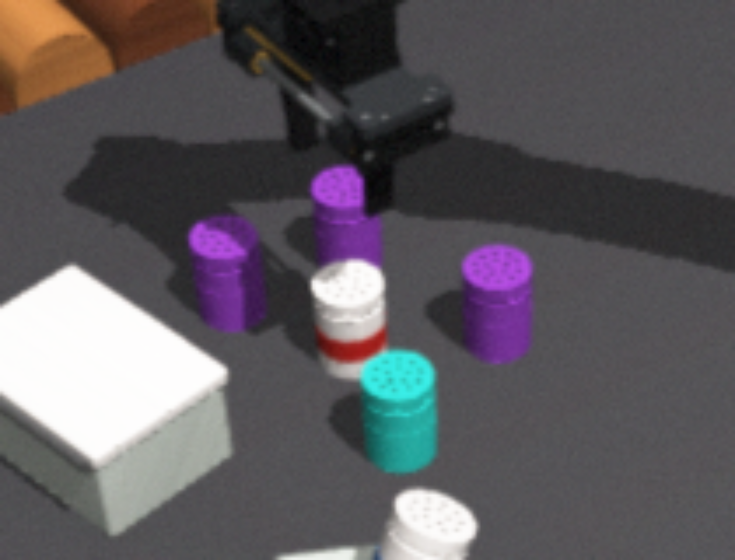

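The open gripper is centred above the red-banded tin, whose top is at crop (348,283). The fingers clear the neighbouring tins, so I'll descend and close.

```bash
python3 -m inch '[[0,0.002,0.03,0,0,0,-1],[0,0.002,0.06,0,0,0,-1],[0,0.002,0.09,0,0,0,-1],[0,0.002,0.11,0,0,0,-1],[0,0.002,0.126,0,0,0,-1],[0,0.002,0.126,0,0,0,-1],[0,0.002,0.126,0,0,0,-1],[0,0.002,0.126,0,0,0,1],[0,0.002,0.126,0,0,0,1],[0,0.002,0.126,0,0,0,1],[0,0.002,0.126,0,0,0,1],[0,0.002,0.126,0,0,0,1],[0,0.002,0.126,0,0,0,1],[0,0.002,0.126,0,0,0,1],[0,0.002,0.126,0,0,0,1],[0,0.002,0.126,0,0,0,1]]'
```

```text
time_s: 5.15
tcp_pos: [438.3, -339.9, 24.7]
orientation: [3.142, 0.004, 0.0]
contact_force: [0.2, 0.9, 2.6]
grip_width: 53.2
grasp_force: 30.0
```

```bash
python3 -m inch '[[0,0,-0.03,0,0,0,1],[0,0,-0.07,0,0,0,1],[0,0,-0.11,0,0,0,1],[0,0,-0.15,0,0,0,1],[0,0,-0.19,0,0,0,1],[0,0,-0.21,0,0,0,1],[0,0,-0.22,0,0,0,1],[0,0,-0.22,0,0,0,1]]'
python3 -c "
from h import *
rel([460,187,245],tool(-1.1));print(r.get_obs()['grip_width'])
rel([460,187,245],tool(-1.1,25))"
```

```text
time_s: 5.95
tcp_pos: [438.4, -339.9, 244.9]
orientation: [3.141, 0.005, 0.002]
contact_force: [0.5, 0.8, -1.7]
grip_width: 53.7
grasp_force: 30.0
at [ 438.4 -339.9  244.9] [3.141e+00 5.000e-03 2.000e-03] -> row [ 2.320e-02 -5.268e-01 -2.000e-04] [ 0.0002 -0.0012  0.0223] deg 1.3
53.6878324438632
at [ 438.4 -339.9  244.9] [3.141e+00 5.000e-03 2.000e-03] -> row [ 2.320e-02 -5.268e-01 -2.000e-04] [-0.0046  0.4351  0.022 ] deg 25.0
```

```bash
python3 -m inch '[[0,-0.02,0,0,0,0,1],[0,-0.05,0,0,0,0,1],[0.003,-0.09,0,0,0,0,1],[0.005,-0.13,0,0,0.03,0,1],[0.007,-0.17,0,0,0.06,0,1],[0.01,-0.21,0,0,0.1,0.01,1],[0.012,-0.25,0,0,0.14,0.01,1],[0.014,-0.29,0,0,0.18,0.01,1],[0.016,-0.33,0,0,0.22,0.01,1],[0.018,-0.37,0,-0.002,0.26,0.02,1],[0.02,-0.41,0,-0.003,0.3,0.02,1],[0.021,-0.45,0,-0.004,0.34,0.02,1],[0.022,-0.48,0,-0.004,0.38,0.022,1],[0.023,-0.505,0,-0.005,0.41,0.022,1],[0.023,-0.52,0,-0.005,0.43,0.022,1],[0.023,-0.527,0,-0.005,0.435,0.022,1],[0.023,-0.527,0,-0.005,0.435,0.022,1],[0.023,-0.527,0,-0.005,0.435,0.022,1]]'
python3 - <<'E'
from h import *
Rt=tool(-1.1,25);n=-Rt.as_matrix()[:,2]
pad=np.array([605,187.3,92.6])
print("n",n,r.get_obs()['joint_positions'].round(2))
for h in(80,10): rel(pad+n*(24.7+h),Rt)
f=r.grab_frame("scene");cv2.imwrite("pics/s2.png",f["pixels"][...,::-1]);np.savez("s2.npz",**f)
E
```

```text
time_s: 7.75
tcp_pos: [459.5, 185.9, 243.6]
orientation: [3.062, -0.032, 0.674]
contact_force: [0.3, -1.1, -1.2]
grip_width: 53.5
grasp_force: 30.0
n [-0.42254038  0.00811319  0.90630779] [-0.78 -0.07  0.12  2.17  0.42  0.74 -2.52]
at [459.5 185.9 243.6] [ 3.062 -0.032  0.674] -> row [ 0.0682 -0.0045  0.0934] [ 0.0021  0.0031 -0.0012] deg 0.2
at [459.5 185.9 243.6] [ 3.062 -0.032  0.674] -> row [ 0.0685 -0.0046  0.1634] [ 0.0021  0.0031 -0.0012] deg 0.2
```

View pics/s2.png

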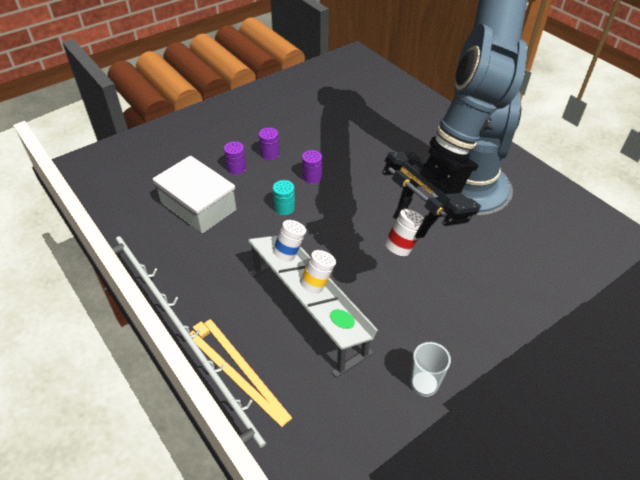

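The tin is held and tilted above the front of the rack, with its red band at (403,238). The pad at (342,319) and the other tins are untouched. I'll move over the pad and then down along its normal.

```bash
python3 -m inch '[[0.02,-0.001,0.02,0,0,0,1],[0.045,-0.003,0.05,0.001,0.001,0,1],[0.06,-0.004,0.075,0.002,0.003,-0.001,1],[0.068,-0.004,0.093,0.002,0.003,-0.001,1],[0.068,-0.004,0.11,0.002,0.003,-0.001,1],[0.068,-0.004,0.13,0.002,0.003,-0.001,1],[0.068,-0.004,0.145,0.002,0.003,-0.001,1],[0.068,-0.004,0.155,0.002,0.003,-0.001,1],[0.068,-0.004,0.16,0.002,0.003,-0.001,1],[0.068,-0.004,0.16,0.002,0.003,-0.001,1],[0.068,-0.004,0.16,0.002,0.003,-0.001,1]]'
python3 - <<'E'
from h import *
Rt=tool(-1.1,25);n=-Rt.as_matrix()[:,2]
pad=np.array([605,187.3,92.6])
print(r.get_obs()['joint_positions'].round(2))
rel(pad+n*24.7,Rt)
f=r.grab_frame("scene");P=cloud(f);g=f["pixels"]
cv2.imwrite("pics/s3.png",cv2.resize(g[220:380,260:440],None,fx=3.5,fy=3.5)[...,::-1])
E
```

```text
time_s: 8.9
tcp_pos: [589.1, 188.8, 128.7]
orientation: [3.064, -0.028, 0.683]
contact_force: [0.8, 0.1, -1.0]
grip_width: 53.5
grasp_force: 30.0
[-0.68  0.28  0.22  2.09  0.37  0.41 -2.38]
at [589.1 188.8 128.7] [ 3.064 -0.028  0.683] -> row [-0.0009  0.0012  0.0148] [-0.0022 -0.0025  0.0004] deg 0.2
```

View pics/s3.png

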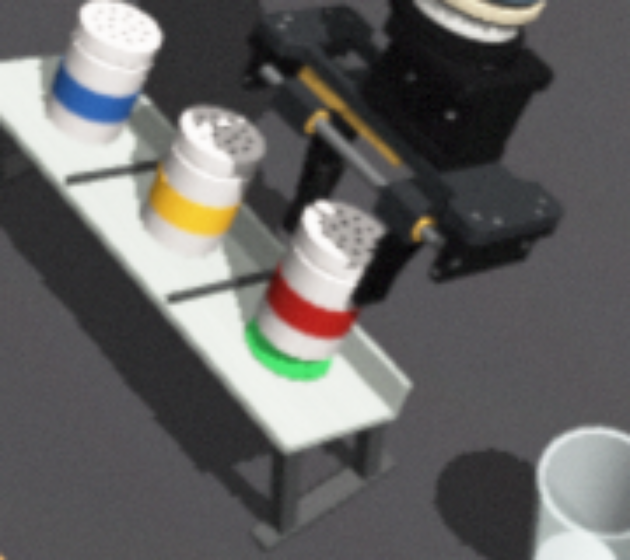

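The tin is square above the pad, with a rim of green at about (290,350) on the far side. That fits a height of about 15 mm. I'll lower it slowly.

```bash
python3 -m inch '[[-0.001,0.001,0.004,-0.002,-0.002,0,1],[-0.001,0.001,0.007,-0.002,-0.002,0,1],[-0.001,0.001,0.01,-0.002,-0.002,0,1],[-0.001,0.001,0.012,-0.002,-0.002,0,1],[-0.001,0.001,0.013,-0.002,-0.002,0,1],[-0.001,0.001,0.013,-0.002,-0.002,0,1],[-0.001,0.001,0.013,-0.002,-0.002,0,1]]'
```

```text
time_s: 9.65
tcp_pos: [593.5, 187.6, 115.9]
orientation: [3.063, -0.028, 0.678]
contact_force: [0.0, 0.4, -0.8]
grip_width: 53.5
grasp_force: 30.0
```

```bash
python3 -m inch '[[0,0,0.001,0,0,0,1],[0,0,0.001,0,0,0,1],[0,0,0.002,0,0,0,1],[0,0,0.002,0,0,0,1],[0,0,0.002,0,0,0,1]]'
```

```text
time_s: 10.15
tcp_pos: [594.0, 187.7, 115.2]
orientation: [3.063, -0.029, 0.679]
contact_force: [-7.8, -2.0, 10.5]
grip_width: 53.3
grasp_force: 30.0
```

```bash
python3 -m inch '[[0,0,0,0,0,0,1],[0,0,0,0,0,0,1],[0,0,0,0,0,0,1],[0,0,0,0,0,0,1]]'
cat > chk.py <<'E'
from h import *
import sys
Rt=tool(-1.1,25);M=Rt.as_matrix();n=-M[:,2];pads={"top":[603.9,186.8,92.8],"scene":[606.4,187.9,92.5]}
for k in pads:
    f=r.grab_frame(k);P=cloud(f);q=(P-np.array(pads[k]))@np.c_[M[:,0],-M[:,1],n]
    m=(abs(q[...,0])<45)&(abs(q[...,1])<40)&(q[...,2]>70)&(q[...,2]<82)&(f["pixels"].min(-1)>90)
    t=q[m];A=np.c_[t[:,:2],np.ones(len(t))];c=np.linalg.lstsq(A,t[:,2],rcond=None)[0]
    print(k,m.sum(),"top lo/hi",np.percentile(t,2,0).round(1),np.percentile(t,98,0).round(1),"z med",np.median(t[:,2]).round(1),"tilt deg",np.degrees(c[:2]).round(1))
    cv2.imwrite(f"pics/{k}{sys.argv[1]}.png",f["pixels"][...,::-1])
E
python3 chk.py A
```

```text
time_s: 10.55
tcp_pos: [594.0, 187.7, 115.2]
orientation: [3.063, -0.029, 0.679]
contact_force: [-8.4, -1.9, 9.9]
grip_width: 53.4
grasp_force: 30.0
top 104 top lo/hi [-23.9 -14.8  72.3] [25.1 12.5 78.5] z med 76.0 tilt deg [ 1.2 -3.7]
scene 333 top lo/hi [-22.6 -24.2  70.3] [27.9 24.2 78.5] z med 75.8 tilt deg [-1.6 -1.5]
```

```bash
python3 -m inch '[[0,0,-0.0005,0,0,0,1],[0,0,-0.0005,0,0,0,1],[0,0,-0.0005,0,0,0,-1],[0,0,-0.0005,0,0,0,-1],[0,0,-0.0005,0,0,0,-1],[0,0,-0.0005,0,0,0,-1],[0,0,-0.0005,0,0,0,-1],[0,0,-0.0005,0,0,0,-1],[0,0,-0.0005,0,0,0,-1],[0,0,-0.0005,0,0,0,-1]]'; python3 chk.py B
```

```text
time_s: 11.65
tcp_pos: [594.1, 187.6, 114.5]
orientation: [3.063, -0.029, 0.678]
contact_force: [0.1, -0.4, -0.1]
grip_width: 86.7
grasp_force: 0.0
top 169 top lo/hi [-23.2 -25.1  72.3] [16.8  9.9 79.9] z med 75.6 tilt deg [0.3 0.2]
scene 370 top lo/hi [-23.7 -23.4  70.7] [26.3 25.6 78.1] z med 75.5 tilt deg [-1.7 -1.4]
```

Released, and the tin is standing flat. Retreating along the tool axis.

```bash
python3 -m inch '[[0,0,-0.01,0,0,0,-1],[0,0,-0.025,0,0,0,-1],[0,0,-0.05,0,0,0,-1],[0,0,-0.08,0,0,0,-1],[0,0,-0.11,0,0,0,-1],[0,0,-0.14,0,0,0,-1],[0,0,-0.16,0,0,0,-1],[0,0,-0.16,0,0,0,-1],[0,0,-0.16,0,0,0,-1],[0,0,-0.16,0,0,0,-1]]'; python3 chk.py C
```

```text
time_s: 12.75
tcp_pos: [526.1, 188.4, 258.3]
orientation: [3.062, -0.029, 0.676]
contact_force: [0.1, 0.3, -0.5]
grip_width: 87.1
grasp_force: 0.0
top 235 top lo/hi [-15.3 -21.3  72. ] [25.2 25.4 79.3] z med 76.0 tilt deg [-0.8  0.6]
scene 364 top lo/hi [-22.5 -23.9  71.5] [27.  25.7 78.1] z med 75.8 tilt deg [-1.7 -0.6]
```

View pics/sceneC.png

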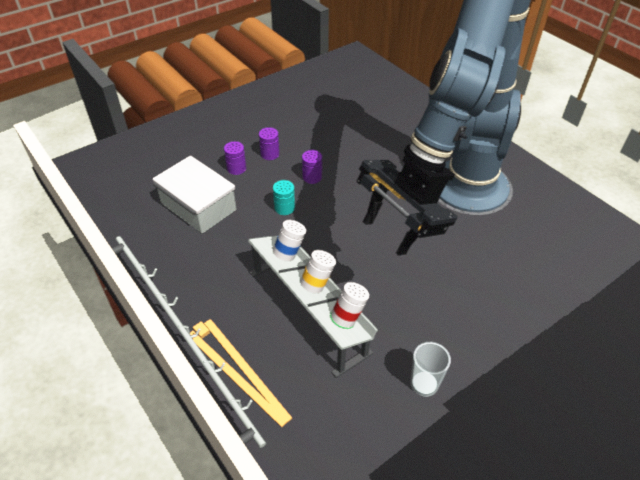

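The red-banded tin stands on the pad at (349,306), in line with the other two, and the gripper is clear of everything.

```bash
python3 -c "
from rig import r
print(r.job_done())"
```

```text
the job is handed in; nothing more can be done
None
```

The red-banded tin stands holes up and flat on the green pad, within about 3 mm of its centre by the cameras, the other tins and the tumbler look unmoved, and the job was handed in at about 13 s; no verdict was returned.

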